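# Hang the ear defenders on the rail

## Robot

A 6-joint arm with a two-finger parallel gripper is mounted at the origin on a cart in front of the work surface, level with it; the furniture and walls round the work are solid. World frame = base frame: x ahead of the robot, y to its left, z up, the work surface at z = 0. Lengths are in m, angles in rad, forces in N, time in s.
With the tool pointing down it reaches from about 0.3 to 0.775 m from the base axis. Payload 14.6 kg.
Tool frame: the origin (TCP) lies midway between the tips of the shut fingers; the grasp point (between the pads) lies 19 mm behind it; z points along the fingers, y is the line along which they close (so a half turn about z gives the same grasp; the last joint's range is limited). The gripper opens to 94 mm and grips with 3 to 60 N. Pads are 16 mm wide; open, the fingers measure 119 mm over their backs; the gripper's body (75 mm by 177 mm) begins 78 mm behind the grasp point.
Start: joints at [1.178, 0.3, 1.521, -0, 1.321, -0.067], TCP at [0.176, 0.521, 0.205] pointing down, gripper open.
Joint ranges: [-3.03, 3.03], [-0.79, 2.21], [0.23, 2.52], [-1.04, 4.18], [0, 3.07], [-2.55, 2.55]. Speed limits (rad/s): [2.22, 2.22, 2.57, 3.14, 3.14, 3.14].

## Interface

Orientations are given as a unit quaternion [x, y, z, w].
In Python, from cell import ctrl gives the robot as it stands.
- The arm moves only by the shell command python3 -m inch 'ROWS' [FORCE]. ROWS is a JSON object of lists of equal length, an entry for each row: "twist": the turn, a rotation vector about the tool's x, y, z in degrees, a list of three; "linear": the shift along the tool's x, y, z in m, a list of three; "hand": the finger opening in m, from 0 to 0.094. A call has 1 to 20 rows; each row is the pose to reach, as a shift and turn from the pose commanded when the call began, along the tool's axes at that moment; what a row does not reach only later rows make up. A row lasts 1/12 s, in which the tool goes at most 41.7 mm and 7.16 degrees, less where a joint would pass 70% of its speed; a pose out of reach is approached as far as the arm can. A call with a gripper value outside its range is refused whole. The fingers move at their own pace and stop on an object; FORCE is the grip in N (left out, the last holds). Time passes only in rows, so rows that repeat a pose let the fingers close. It gives the time, the measured TCP pose, the force, the opening and the grip force at its end, in the units of the state.
- ctrl.get_state(): the state, without advancing time (a new reading comes with each control period).
- ctrl.grab_frame(name): name is "side" or "top"; returns the picture (480x640x3 uint8, blue, green, red); there is no depth.
- ctrl.calibration(name): a dict with "fx", "fy", "cx", "cy" (pixels), "extrinsics" (4x4, takes a point from world to camera coordinates). Camera axes: x right, y up, looking along -z (the intrinsics and any distortion apply to the point x, -y, -z); pixel columns grow to the right and rows downward; lengths in m; the calibration is good to about 2 mm. A picture is of the moment at which its call begins. calibration takes no time and is no camera call.
- ctrl.job_done(): hands the job in; it is judged then, once.
Trained networks look in the newest picture that a camera, given by its name, has taken for a name from the list of things; names that differ only in an ending like _2 or _b are one class to them, and where a whole thing is asked for, a point or a joint stands for the part that bears it (a point fixed in the world has none). Each returns a list of dicts, best first, with "confidence" (0 to 1); they miss things now and then, are a little off and sometimes report something else, mostly with a low value. They report only what shows in the picture. A call takes as long as a camera call. They do not tell look-alikes from the thing itself.
- ctrl.search_frame(label, camera): "position" ([x, y, z] in m, in world coordinates, good to about 4 mm: the middle of the surface that is visible of it).
The state is a dict: "time": time; "q": joint angles; "dq": joint speeds; "tau": joint torques, N m; "tool_pos": TCP position; "tcp_rot": TCP orientation; "force": force on the tool from outside, world axes, zero at the start; "ft_torque": the same for the moment, N m; "grip_width": opening from 0.0 (shut) to 1.0 (fully open); "grip_force": force on a finger pad.
Only numpy, scipy, OpenCV 4.12 (cv2) and the standard library are available. Lean on these libraries where they do the work, as an engineer would, in place of code of your own. Each camera call takes 0.05 s, during which the arm holds its last target. There are 200 camera calls.

## Task

Take the two pairs of ear defenders out of their leaning docks and hang them over the bar of the rail stand, with the bar under the crown and one ear cup on each side of it: the blue pair on the half of the bar with the blue end ball, the orange pair on the half with the orange end ball. Leave them hanging straight and still, square across the bar, and do not drop them on the worktop or disturb the other things that stand there.

Things in the scene. Friction and masses are not known exactly. Their poses are not given: they have to be found in the camera images.
- blue_defenders: rigid ear defenders, blue cups, white band; 100 mm wide (x, cup to cup), 44 deep (y), 116 tall (z). Origin: middle of the underside of the crown, where the bar bears. Above it the grey crown pad, 36 (x) x 26 (y) x 26 mm high: grip across y. Cups: z -38 to -90 mm, 56 mm free between; band 18 mm wide. Front and back alike. Starts in a dock, z 35 degrees from vertical
- orange_defenders: rigid ear defenders, orange cups, white band; 100 mm wide (x, cup to cup), 44 deep (y), 116 tall (z). Origin: middle of the underside of the crown, where the bar bears. Above it the grey crown pad, 36 (x) x 26 (y) x 26 mm high: grip across y. Cups: z -38 to -90 mm, 56 mm free between; band 18 mm wide. Front and back alike. Starts in a dock, z 35 degrees from vertical
- dock_1: fixed leaning cradle, base 100 x 112 mm: aluminium trough 58 mm tall whose back board leans 35 degrees off vertical toward its -x. One pair lies in it, span along dock y, crown clear above the board, its underside at x -43, z +99 mm from the origin (centre of the dock's underside). Lift out along the pair's own z. Either colour may be in either place
- dock_2: fixed leaning cradle, base 100 x 112 mm: aluminium trough 58 mm tall whose back board leans 35 degrees off vertical toward its -x. One pair lies in it, span along dock y, crown clear above the board, its underside at x -43, z +99 mm from the origin (centre of the dock's underside). Lift out along the pair's own z. Either colour may be in either place
- rail_stand: fixed stand, grey base 90 x 214 x 10 mm, posts 14 mm thick at y +-95 mm, level round steel bar 12 mm thick along y, bar top 161 mm above the worktop. Blue end ball (24 mm) at +y, orange at -y; a collar 20 mm across, 6 mm wide, parts the halves; the base has a blue and an orange patch. Origin: centre of the underside
- bar_blue_half (a point): point on top of the bar, in the middle of its blue half, 48 mm from the collar; axes as the stand
- bar_orange_half (a point): point on top of the bar, in the middle of its orange half, 48 mm from the collar; axes as the stand
- tape_roll: roll of cream tape lying flat, 64 mm across, 19 mm high; bystander, origin at the centre of its underside
- bottle_clear: clear bottle with blue cap, 56 mm across, 108 mm tall; bystander, origin at the centre of its underside
- ferrule_tin: round white tin, 54 mm across, 26 mm high; bystander, origin at the centre of its underside
Not all that is in view belongs to the job. What is shaped like the blue_defenders but red is not meant.

How it is judged:
By the outcome, as a careful person would: the job done as asked, in the order asked, and still so for the second after the job is handed in, with the robot touching nothing.
It also fails if it takes over 58 s, if anything falls off the work surface, if the arm or the gripper's body presses on something with over 40 N, if the wrist force passes 120 N, or if a joint passes its speed limit or range.

## Working session

There is one attempt and no reset: what is moved stays moved. The work goes in short steps, Python scripts to look and compute and a shell command to move; the robot and the scene stay as the last step left them, time stands still between calls to the robot, and variables do not carry over. Pictures are saved under pics/ and viewed, at most 10 in all, crops included, and the job is handed in when it is done.

```bash
ls; mkdir -p pics
python3 - <<'E'
from cell import ctrl
import cv2
for c in("side","top"):
    cv2.imwrite(f"pics/{c}0.png",ctrl.grab_frame(c))
    k=ctrl.calibration(c);print(c,{a:b for a,b in k.items()})
    for n in["blue_defenders","orange_defenders","dock_1","rail_stand","tape_roll","bottle_clear","ferrule_tin"]:
        print(n,[([round(float(v),3) for v in d["position"]],round(d["confidence"],2)) for d in ctrl.search_frame(n,c)])
s=ctrl.get_state();print(s)
E
```

```text
pics
side {'fx': 471.71357155186394, 'fy': 471.71357155186394, 'cx': 321.96977196324616, 'cy': 237.20776815611802, 'extrinsics': array([[-0.72997124, -0.68335925, -0.01273256,  0.11759305],
       [ 0.32596484, -0.36445205,  0.87230822, -0.42927741],
       [-0.6007403 ,  0.63260955,  0.4887906 , -0.31637109],
       [ 0.        ,  0.        ,  0.        ,  1.        ]])}
blue_defenders [([0.559, -0.406, 0.069], 0.8), ([0.488, -0.645, 0.03], 0.75)]
orange_defenders [([0.4, -0.368, 0.068], 0.84)]
dock_1 [([0.56, -0.38, 0.013], 0.92), ([0.392, -0.349, 0.022], 0.88), ([0.397, -0.363, 0.066], 0.7), ([0.62, -0.499, 0.025], 0.33)]
rail_stand [([0.559, -0.407, 0.069], 0.72)]
tape_roll [([0.674, -0.234, 0.018], 0.89), ([0.487, -0.201, 0.013], 0.31)]
bottle_clear [([0.676, -0.377, 0.061], 0.81)]
ferrule_tin [([0.621, -0.502, 0.025], 0.7), ([0.676, -0.376, 0.06], 0.33)]
top {'fx': 553.851297231354, 'fy': 553.851297231354, 'cx': 307.61301262073977, 'cy': 237.55243730423777, 'extrinsics': array([[-0.0130519 , -0.99961074, -0.0246578 , -0.38199481],
       [ 0.99004415, -0.01637552,  0.13980137, 
[... 489 characters left out ...]
11, -0.498, 0.026], 0.65)]
{'time': 0.8, 'q': array([ 1.17838969e+00,  2.99889494e-01,  1.52096903e+00, -1.41479695e-05,
        1.32069652e+00, -6.65715369e-02]), 'dq': array([ 0.00018393, -0.00124717, -0.00068855, -0.00043544,  0.00175121,
       -0.00019169]), 'tau': array([-4.69297520e-04, -5.31626451e+01, -3.52909291e+01,  7.08881998e-02,
        2.12617312e-02, -1.46826169e-04]), 'tool_pos': array([0.17604806, 0.52106771, 0.20546446]), 'tcp_rot': array([1.62196082e-01, 9.86758547e-01, 1.67514086e-05, 1.09516634e-05]), 'force': array([ 0.42491002, -0.73374082,  0.46042448]), 'ft_torque': array([ 0.01934811, -0.03491177, -0.00571641]), 'grip_force': 0.0, 'grip_width': 0.9997793234864574}
```

View pics/side0.png

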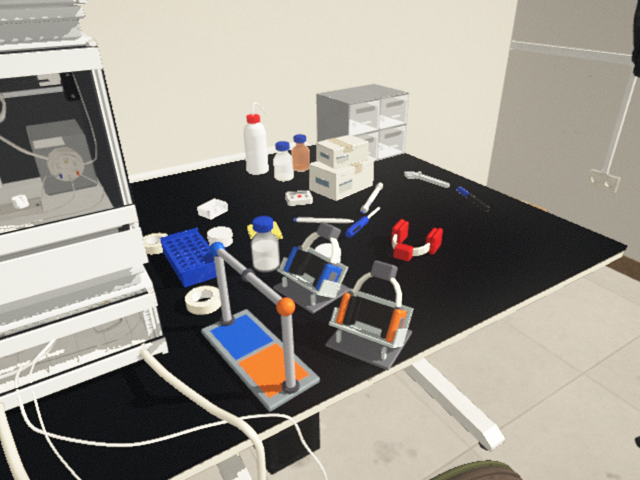

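View pics/top0.png

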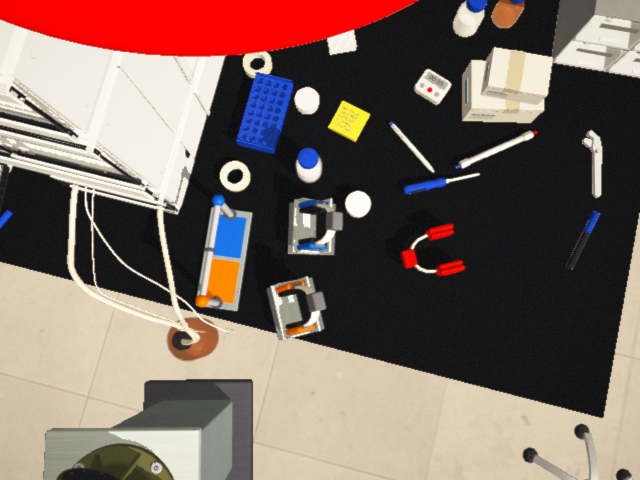

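Side view: blue pair crown at (329,235), orange crown at (384,271), bar balls at (217,248) blue and (287,307) orange, and a red look-alike lying flat at (415,240). The top view matches. There is a white shelf on the left at robot +y, so I'll measure where that is too.

```bash
cat > h.py <<'E'
import numpy as np, cv2
from cell import ctrl
K={c:ctrl.calibration(c) for c in("side","top")}
def ray(c,p):
    k=K[c];E=np.array(k["extrinsics"]);d=np.array([(p[0]-k["cx"])/k["fx"],-(p[1]-k["cy"])/k["fy"],-1.])
    d=E[:3,:3].T@d;return -E[:3,:3].T@E[:3,3],d/np.linalg.norm(d)
def proj(c,P):
    k=K[c];E=np.array(k["extrinsics"]);q=E[:3,:3]@np.asarray(P)+E[:3,3]
    return np.array([k["cx"]+k["fx"]*q[0]/-q[2],k["cy"]+k["fy"]*q[1]/q[2]])
def atz(c,p,z):
    o,d=ray(c,p);return o+d*(z-o[2])/d[2]
def tri(ps,pt):
    (a,u),(b,v)=ray("side",ps),ray("top",pt)
    s=np.linalg.lstsq(np.c_[u,-v],b-a,rcond=None)[0]
    A,B=a+u*s[0],b+v*s[1];return (A+B)/2,np.linalg.norm(A-B)
E
python3 - <<'E'
from h import *
np.set_printoptions(precision=4,suppress=True)
for c in K: print(c,"cam",ray(c,(320,240))[0])
im={c:cv2.imread(f"pics/{c}0.png") for c in K}
# ball blobs (HSV) near hints
def blob(c,hint,r,hue):
    h=cv2.cvtColor(im[c],cv2.COLOR_BGR2HSV);m=cv2.inRange(h,(hue[0],120,60),(hue[1],255,255))
    y,x=np.nonzero(m);k=np.hypot(x-hint[0],y-hint[1])<r;return np.array([x[k].mean(),y[k].mean()]),k.sum()
for n,hs,ht,hue in(("blue",(217,249),(219,201),(100,125)),("orange",(287,307),(204,300),(5,20))):
    a,na=blob("side",hs,9,hue);b,nb=blob("top",ht,8,hue)
    print(n,a,na,b,nb,tri(a,b),"atz",atz("side",a,.155),atz("top",b,.155))
for n,a,b in(("shelf corner low",(163,350),(180,210)),):print(n,tri(a,b))
for p in((180,210),(220,60),(0,155)):
    print(p,[atz("top",p,z) for z in(.0,.3,.6)])
for p in((163,350),(137,205),(105,60),(125,400)):print(p,[np.round(ray("side",p)[0]+ray("side",p)[1]*t,2) for t in (.7,.9,1.1)])
for n,p,q in(("bluecrown",(329,235),(336,221)),("orcrown",(384,271),(318,301))):print(n,tri(p,q))
s=cv2.resize(im["side"][215:375,265:425],None,fx=3.7,fy=3.7,interpolation=cv2.INTER_CUBIC)
t=cv2.resize(im["top"][185:345,255:355],None,fx=3.7,fy=3.7,interpolation=cv2.INTER_CUBIC)
o=np.zeros((592,800,3),np.uint8);o[:,:592]=s[:592,:592];t=cv2.resize(t,(208*1,333));
cv2.imwrite("pics/c1.png",s[:592,:592]);cv2.imwrite("pics/c2.png",cv2.resize(im["top"][185:345,190:355],None,fx=3.6,fy=3.6,interpolation=cv2.INTER_CUBIC))
E
```

```text
side cam [0.0357 0.124  0.5306]
top cam [ 0.377  -0.4161  1.1784]
blue [215.0496 248.2624] 141 [217.9606 199.5591] 127 (array([ 0.5975, -0.2238,  0.1553]), np.float64(0.0006825436847195179)) atz [ 0.5984 -0.224   0.155 ] [ 0.5974 -0.224   0.155 ]
orange [286.7563 306.7521] 238 [203.0496 299.8723] 141 (array([ 0.4083, -0.1985,  0.1533]), np.float64(0.0020133358640788894)) atz [ 0.4057 -0.1976  0.155 ] [ 0.409  -0.1982  0.155 ]
shelf corner low (array([ 0.6083, -0.1132,  0.0123]), np.float64(0.005099934532589655))
(180, 210) [array([ 0.6091, -0.1121,  0.    ]), array([ 0.55  , -0.1895,  0.3   ]), array([ 0.4909, -0.2669,  0.6   ])]
(220, 60) [array([ 0.9525, -0.1964,  0.    ]), array([ 0.806 , -0.2524,  0.3   ]), array([ 0.6595, -0.3083,  0.6   ])]
(0, 155) [array([0.7409, 0.2935, 0.    ]), array([0.6483, 0.1129, 0.3   ]), array([ 0.5556, -0.0678,  0.6   ])]
(163, 350) [array([ 0.53, -0.08,  0.08]), array([ 0.68, -0.14, -0.05]), array([ 0.82, -0.2 , -0.17])]
(137, 205) [array([ 0.63, -0.13,  0.25]), array([ 0.8 , -0.2 ,  0.18]), array([ 0.96, -0.27,  0.1 ])]
(105, 60) [array([ 0.67, -0.15,  0.44]), array([ 0.86, -0.23,  0.41]), array([ 1.04, -0.31,  0.38])]
(125, 400) [array([ 0.52, -0.01,  0.05]), array([ 0.66, -0.05, -0.09]), array([ 0.8 , -0.09, -0.23])]
bluecrown (array([ 0.5614, -0.4482,  0.0999]), np.float64(0.0008891846167722684))
orcrown (array([ 0.4051, -0.4101,  0.1064]), np.float64(0.0002669476909152323))
```

View pics/c1.png

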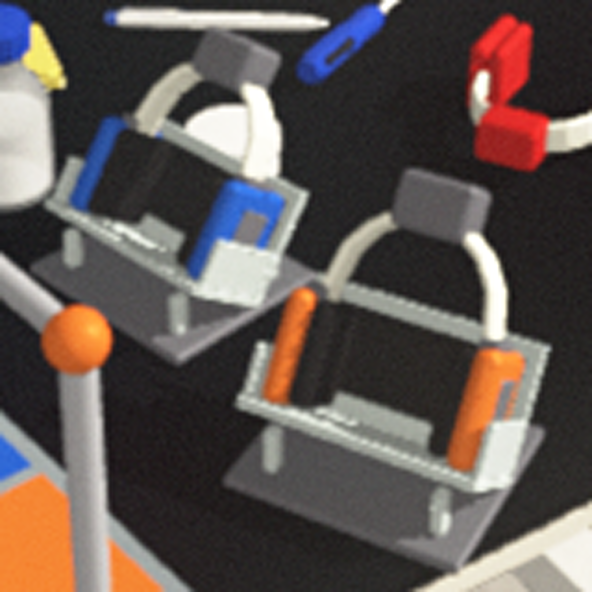

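View pics/c2.png

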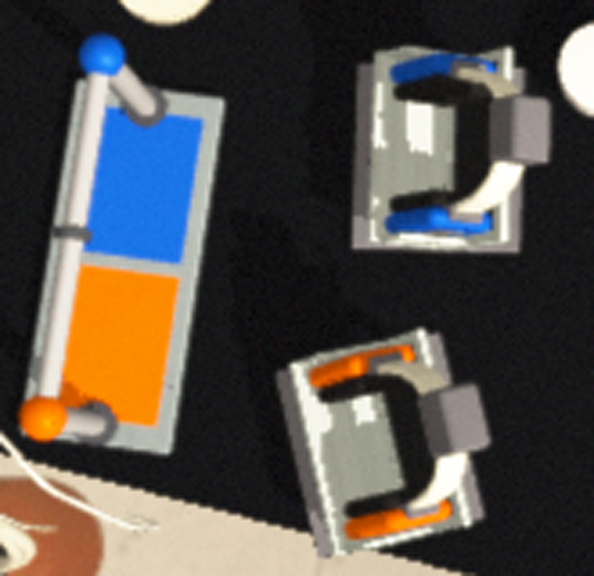

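Crops: both docks open toward world +y and the crowns lean toward -y. Base corners are visible, e.g. orange dock in c2 at (280,375), (325,553), (482,520). Next I fit the dock poses.

```bash
cat > fit.py <<'E'
from h import *
from scipy.optimize import least_squares
np.set_printoptions(precision=4,suppress=True)
im={c:cv2.imread(f"pics/{c}0.png") for c in K}
cs=lambda p:np.array(p)/3.7+np.array([265,215]); ct=lambda p:np.array(p)/3.6+np.array([190,185])
cor=[(.05,-.056),(.05,.056),(-.05,.056)]
obs={"blue":([(30,265),(180,362),(325,265)],[(358,65),(352,250),(520,250)],(238,58),(520,132)),
 "orange":([(225,480),(460,568),(545,430)],[(280,375),(325,553),(482,520)],(440,205),(455,418))}
a=np.radians(35);pz=np.array([-np.sin(a),0,np.cos(a)]);px=np.array([0,1,0]);py=np.cross(pz,px);O=np.array([-.043,0,.099])
box=np.array([O+sx*.018*px+sy*.013*py+z*pz for sx in(-1,1) for sy in(-1,1) for z in(0,.026)])
def W(t,P): c,s=np.cos(t[2]),np.sin(t[2]);return np.array([t[0]+c*P[0]-s*P[1],t[1]+s*P[0]+c*P[1],P[2]+(t[3] if len(t)>3 else 0)])
def hc(c,t):
    h=cv2.convexHull(np.array([proj(c,W(t,b)) for b in box],np.float32));m=cv2.moments(h);return np.array([m["m10"],m["m01"]])/m["m00"],m["m00"]
def pad(c,hint):
    g=im[c].astype(int);m=((g.max(2)-g.min(2)<30)&(g.mean(2)>55)&(g.mean(2)<150)).astype(np.uint8)
    m=cv2.morphologyEx(m,cv2.MORPH_OPEN,np.ones((5,5),np.uint8))
    n,l,s,ce=cv2.connectedComponentsWithStats(m);i=l[int(hint[1]),int(hint[0])];return ce[i],s[i]
if __name__=="__main__":
  for n,(S,T,hs,ht) in obs.items():
    (ms,ss),(mt,st)=pad("side",cs(hs)),pad("top",ct(ht))
    ms,mt=ms+0,mt+0
    def res(t,wp=3):
        r=[proj("side",W(t,(*p,.004)))-cs(q) for p,q in zip(cor,S)]+[proj("top",W(t,(*p,.004)))-ct(q) for p,q in zip(cor,T)]
        return np.concatenate(r+[wp*(hc("side",t)[0]-ms),wp*(hc("top",t)[0]-mt)])
    t0=[.5,-.36,1.57]
    for wp in(0,3):
        r=least_squares(res,t0,args=(wp,));t=r.x
        print(n,wp,"dock",t,"yaw",np.degrees(t[2]),"res",res(t,1).round(1))
    print(" mask",ms,ss,mt,st,"model",hc("side",t),hc("top",t))
    print(" pad tri",tri(ms,mt),"model padcentre",W(t,O+.013*pz),"origin",W(t,O))
E
python3 fit.py
```

```text
blue 0 dock [ 0.5619 -0.3998  1.5428] yaw 88.39392033070081 res [ -0.1   0.3   0.   -0.6  -1.8   1.9   0.2   0.    0.8   0.1   1.1   0.7
   2.6  -0.5  15.4 -14.2]
blue 3 dock [ 0.5453 -0.3783  1.518 ] yaw 86.97414232689472 res [-2.7  8.1 -2.8  9.3 -2.4 11.  -9.   7.2 -9.8  7.4 -9.6  9.2  1.8  6.8
  4.5 -5. ]
 mask [327.2943 230.7589] [317 223  23  16 282] [321.9713 234.9632] [     0      0    640    480 295761] model (array([329.1212, 237.5836]), 360.97788921301253) (array([326.4793, 229.9348]), 365.9778793435544)
 pad tri (array([ 0.5324, -0.4177,  0.1313]), np.float64(0.006564417085772137)) model padcentre [ 0.5426 -0.4287  0.1096] origin [ 0.543  -0.4212  0.099 ]
orange 0 dock [ 0.3927 -0.3631  1.7968] yaw 102.94714966608784 res [-0.5 -0.8 -0.1  0.2  0.4 -0.4 -0.8 -0.8 -1.2  1.9  1.7 -0.4  2.3 -1.2
  3.5  0.9]
orange 3 dock [ 0.3929 -0.3586  1.817 ] yaw 104.1069076440677 res [-2.3  1.2 -1.1  1.5 -1.5  0.2 -3.3 -0.3 -2.7  2.2 -0.1 -1.   0.  -0.2
  1.   0.4]
 mask [382.9659 270.1549] [371 261  26  19 381] [315.6633 300.5859] [307 292  19  19 297] model (array([382.9729, 269.9218]), 427.88729093549773) (array([316.6768, 300.9365]), 361.77639808505774)
 pad tri (array([ 0.4053, -0.4061,  0.11  ]), np.float64(0.0016789764003961214)) model padcentre [ 0.4052 -0.4075  0.1096] origin [ 0.4034 -0.4003  0.099 ]
```

```bash
cat > ov.py <<'E'
from fit import *
import sys
T={"blue":[.5619,-.3998,1.5428],"orange":[.3929,-.3615,1.803]}
big={"side":cv2.resize(im["side"],None,fx=5,fy=5,interpolation=cv2.INTER_CUBIC),"top":cv2.resize(im["top"],None,fx=5,fy=5,interpolation=cv2.INTER_CUBIC)}
tiles=[]
for n,t in T.items():
    for c in K:
        h=cv2.convexHull(np.array([(proj(c,W(t,b))+.5)*5 for b in box],np.float32)).astype(int)
        cv2.polylines(big[c],[h],True,(0,255,0),1)
        m=h.reshape(-1,2).mean(0).astype(int);tiles.append(big[c][m[1]-145:m[1]+145,m[0]-195:m[0]+195])
cv2.imwrite("pics/ov1.png",np.vstack([np.hstack(tiles[:2]),np.hstack(tiles[2:])]))
E
python3 ov.py
```

```text
(no output)
```

View pics/ov1.png

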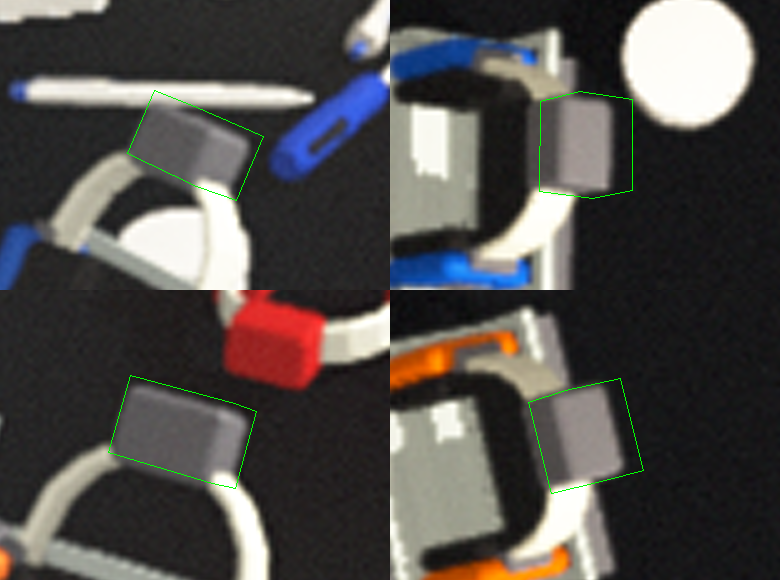

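```bash
cat > rel.py <<'E'
from h import *
from scipy.spatial.transform import Rotation as Ro
np.set_printoptions(precision=4,suppress=True)
a=np.radians(35)
def Rzy(z,y):
    z=np.array(z,float);z/=np.linalg.norm(z);y=np.array(y,float);y-=z*(y@z);y/=np.linalg.norm(y)
    return Ro.from_matrix(np.c_[np.cross(y,z),y,z])
def down(az): az=np.radians(az);return Rzy([0,0,-1],[np.cos(az),np.sin(az),0])
ORG={"blue":(np.array([.5607,-.4393,.099]),1.5428),"orange":(np.array([.4028,-.4013,.099]),1.803)}
def pair(n):
    o,t=ORG[n];d=np.array([np.cos(t),np.sin(t),0]);pz=-np.sin(a)*d+np.array([0,0,np.cos(a)])
    return o,pz,Rzy(-pz,-(np.cos(a)*d+np.array([0,0,np.sin(a)])))
BM=np.array([.503,-.211,.161]);BD=np.array([.189,-.0255,0]);BD/=np.linalg.norm(BD);BAZ=np.degrees(np.arctan2(BD[1],BD[0]))
def rel(*tg,base=None):
    s=ctrl.get_state();p,R=(s["tool_pos"],Ro.from_quat(s["tcp_rot"])) if base is None else base
    print("t",round(s["time"],2),"p",p,"q",s["q"],"f",s["force"],"gw",round(s["grip_width"]*.094,4),"gf",round(s["grip_force"],1))
    for q,Q in tg:
        rv=np.degrees((R.inv()*Q).as_rotvec());print("lin",R.inv().apply(np.array(q)-p).round(4),"twist",rv.round(2))
E
python3 - <<'E'
from rel import *
o,pz,R=pair("blue")
rel(([.36,.15,.35],down(22)),([.38,-.2,.35],down(-40)),(o+.104*pz,R),(o+.004*pz,R))
E
```

```text
t 0.8 p [0.176  0.5211 0.2055] q [ 1.1784  0.2999  1.521  -0.      1.3207 -0.0666] f [ 0.4249 -0.7337  0.4604] gw 0.094 gf 0.0
lin [-0.2931 -0.2927 -0.1445] twist [ 0.   -0.   49.33]
lin [-0.424  -0.6178 -0.1446] twist [  0.    -0.   111.33]
lin [-0.6893 -0.8437  0.0213] twist [  7.38  49.18 156.  ]
lin [-0.6725 -0.7889  0.1032] twist [  7.38  49.18 156.  ]
```

```bash
python3 -m inch '{"linear":[[-0.293,-0.293,-0.145],[-0.293,-0.293,-0.145],[-0.293,-0.293,-0.145],[-0.293,-0.293,-0.145],[-0.293,-0.293,-0.145],[-0.293,-0.293,-0.145],[-0.293,-0.293,-0.145],[-0.293,-0.293,-0.145],[-0.293,-0.293,-0.145],[-0.293,-0.293,-0.145],[-0.293,-0.293,-0.145],[-0.424,-0.618,-0.145],[-0.424,-0.618,-0.145],[-0.424,-0.618,-0.145],[-0.424,-0.618,-0.145],[-0.424,-0.618,-0.145],[-0.424,-0.618,-0.145],[-0.424,-0.618,-0.145],[-0.424,-0.618,-0.145],[-0.424,-0.618,-0.145]],"twist":[[0,0,49],[0,0,49],[0,0,49],[0,0,49],[0,0,49],[0,0,49],[0,0,49],[0,0,49],[0,0,49],[0,0,49],[0,0,49],[0,0,111],[0,0,111],[0,0,111],[0,0,111],[0,0,111],[0,0,111],[0,0,111],[0,0,111],[0,0,111]],"hand":[0.06,0.06,0.06,0.06,0.06,0.06,0.06,0.06,0.06,0.06,0.06,0.06,0.06,0.06,0.06,0.06,0.06,0.06,0.06,0.06]}' 30
python3 - <<'E'
from rel import *
o,pz,R=pair("blue")
rel(([.48,-.36,.35],down(-70)),(o+.104*pz,R),(o+.004*pz,R))
E
```

```text
time: 2.47
tool_pos: [0.3794, -0.204, 0.3501]
tcp_rot: [0.907, 0.421, -0.0, -0.0]
force: [0.4, -0.1, 0.3]
grip_width: 0.64
grip_force: 0.0
t 2.47 p [ 0.3794 -0.204   0.3501] q [-0.5781 -0.0458  1.5794 -0.0005  1.6084  0.1238] f [ 0.4192 -0.0528  0.2792] gw 0.0601 gf 0.0
lin [-0.0542  0.1776  0.    ] twist [-0.01  0.04 29.78]
lin [-0.1091  0.3277  0.1658] twist [32.59 15.72 49.72]
lin [-0.0642  0.2919  0.2477] twist [32.59 15.72 49.72]
```

```bash
python3 -m inch '{"linear":[[-0.054,0.178,0],[-0.054,0.178,0],[-0.054,0.178,0],[-0.054,0.178,0],[-0.109,0.328,0.166],[-0.109,0.328,0.166],[-0.109,0.328,0.166],[-0.109,0.328,0.166],[-0.109,0.328,0.166],[-0.109,0.328,0.166],[-0.109,0.328,0.166],[-0.109,0.328,0.166],[-0.109,0.328,0.166],[-0.109,0.328,0.166],[-0.109,0.328,0.166],[-0.109,0.328,0.166]],"twist":[[0,0,30],[0,0,30],[0,0,30],[0,0,30],[32.6,15.7,49.7],[32.6,15.7,49.7],[32.6,15.7,49.7],[32.6,15.7,49.7],[32.6,15.7,49.7],[32.6,15.7,49.7],[32.6,15.7,49.7],[32.6,15.7,49.7],[32.6,15.7,49.7],[32.6,15.7,49.7],[32.6,15.7,49.7],[32.6,15.7,49.7]],"hand":[0.06,0.06,0.06,0.06,0.06,0.06,0.06,0.06,0.06,0.06,0.06,0.06,0.06,0.06,0.06,0.06]}'
python3 - <<'E'
from rel import *
o,pz,R=pair("blue")
rel((o+.104*pz,R),(o+.004*pz,R))
i=[ctrl.grab_frame(c) for c in("side","top")]
cv2.imwrite("pics/a.png",np.hstack([i[0][120:400,200:600],i[1][100:380,200:600]]))
E
```

```text
time: 3.8
tool_pos: [0.5559, -0.484, 0.1873]
tcp_rot: [0.955, -0.008, 0.008, -0.295]
force: [0.1, -0.1, -0.3]
grip_width: 0.64
grip_force: 0.0
t 3.8 p [ 0.5559 -0.484   0.1873] q [-0.9014  1.1816  0.2345  0.4542  2.1559  0.8564] f [ 0.1287 -0.1341 -0.2895] gw 0.0602 gf 0.0
lin [ 0.0034  0.0141 -0.0058] twist [ 0.61 -0.23  0.74]
lin [0.003  0.013  0.0942] twist [ 0.61 -0.23  0.74]
```

View pics/a.png

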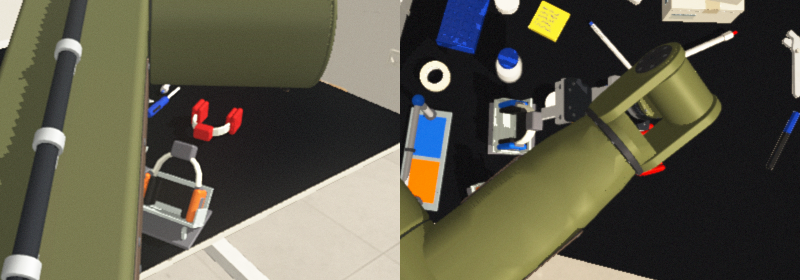

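The arm is at its reach limit here (q3=0.234), about 14 mm short of the approach pose. The target itself is closer in, so I'll go on in small steps.

```bash
python3 -m inch '{"linear":[[0.003,0.014,0.010],[0.003,0.014,0.025],[0.003,0.014,0.034],[0.003,0.014,0.034],[0.003,0.014,0.034]],"twist":[[0.6,-0.2,0.7],[0.6,-0.2,0.7],[0.6,-0.2,0.7],[0.6,-0.2,0.7],[0.6,-0.2,0.7]],"hand":[0.06,0.06,0.06,0.06,0.06]}'
python3 - <<'E'
from rel import *
o,pz,R=pair("blue")
rel((o+.06*pz,R),(o+.004*pz,R))
E
```

```text
time: 4.32
tool_pos: [0.5587, -0.4767, 0.147]
tcp_rot: [0.953, -0.014, 0.003, -0.303]
force: [1.3, -0.0, -0.2]
grip_width: 0.643
grip_force: 0.0
t 4.32 p [ 0.5587 -0.4767  0.147 ] q [-0.8944  1.1779  0.3368  0.4402  2.0792  0.8341] f [ 1.3125 -0.0199 -0.218 ] gw 0.0604 gf 0.0
lin [ 0.0009 -0.0031  0.0007] twist [-0.28  0.13 -0.16]
lin [ 0.0011 -0.0029  0.0567] twist [-0.28  0.13 -0.16]
```

```bash
python3 -m inch '{"linear":[[0.001,-0.003,0.015],[0.001,-0.003,0.03],[0.001,-0.003,0.045],[0.001,-0.003,0.057],[0.001,-0.003,0.057],[0.001,-0.003,0.057],[0.001,-0.003,0.057],[0.001,-0.003,0.057],[0.001,-0.003,0.057],[0.001,-0.003,0.057]],"twist":[[0,0,0],[0,0,0],[0,0,0],[0,0,0],[0,0,0],[0,0,0],[0,0,0],[0,0,0],[0,0,0],[0,0,0]],"hand":[0.06,0.06,0.06,0.06,0.06,0.04,0.034,0.03,0.026,0.022]}' 8
python3 - <<'E'
from rel import *
o,pz,R=pair("blue")
rel((o+.004*pz,R))
i=ctrl.grab_frame("top")
cv2.imwrite("pics/b.png",cv2.resize(i[160:270,270:430],None,fx=5,fy=5,interpolation=cv2.INTER_CUBIC))
E
```

```text
time: 5.15
tool_pos: [0.5602, -0.4414, 0.1014]
tcp_rot: [0.953, -0.015, 0.002, -0.304]
force: [-0.1, -0.1, -0.4]
grip_width: 0.325
grip_force: 0.0
t 5.15 p [ 0.5602 -0.4414  0.1014] q [-0.8661  1.0927  0.5981  0.4202  1.9083  0.783 ] f [-0.1033 -0.0861 -0.4187] gw 0.0306 gf 0.0
lin [ 0.0005 -0.0003 -0.0008] twist [-0.35  0.15 -0.21]
```

View pics/b.png

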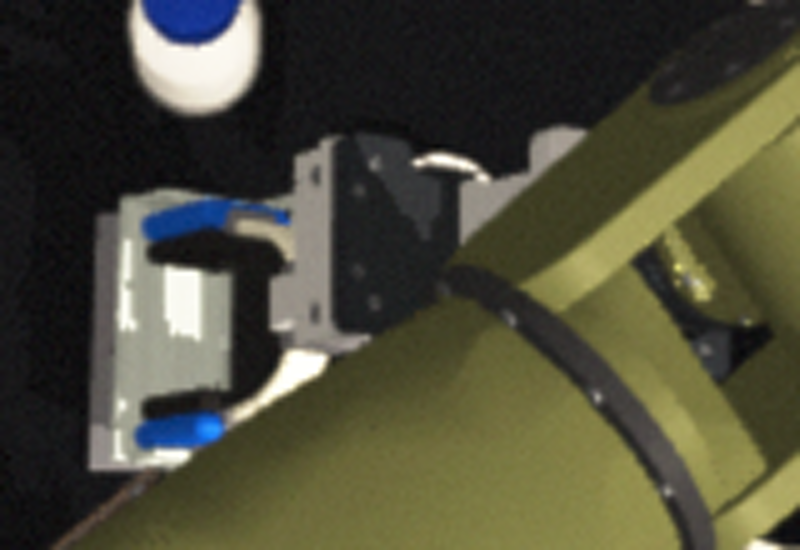

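The picture shows the gripper over the crown, with the fingers still closing at 30.6 mm and no contact force. I'll close fully, then lift along the pair's z.

```bash
python3 -m inch '{"linear":[[0,0,0],[0,0,0],[0,0,0],[0,0,0],[0,0,0],[0,0,0]],"twist":[[0,0,0],[0,0,0],[0,0,0],[0,0,0],[0,0,0],[0,0,0]],"hand":[0.026,0.024,0.022,0.02,0.018,0.016]}' 35
python3 - <<'E'
from rel import *
o,pz,R=pair("blue")
rel((o+.054*pz,R),(o+.1*pz,R))
E
```

```text
time: 5.7
tool_pos: [0.5602, -0.4409, 0.1017]
tcp_rot: [0.953, -0.014, 0.002, -0.304]
force: [-0.3, 1.9, 5.2]
grip_width: 0.279
grip_force: 34.9
t 5.7 p [ 0.5602 -0.4409  0.1017] q [-0.8656  1.092   0.5991  0.4206  1.9085  0.783 ] f [-0.3204  1.8511  5.2101] gw 0.0262 gf 34.9
lin [ 0.0003 -0.0001 -0.0509] twist [-0.38  0.18 -0.19]
lin [ 0.0001 -0.0004 -0.0969] twist [-0.38  0.18 -0.19]
```

```bash
python3 -m inch '{"linear":[[0,0,-0.005],[0,0,-0.015],[0,0,-0.03],[0,0,-0.045],[0,0,-0.06],[0,0,-0.075],[0,0,-0.08],[0,0,-0.08]],"twist":[[0,0,0],[0,0,0],[0,0,0],[0,0,0],[0,0,0],[0,0,0],[0,0,0],[0,0,0]],"hand":[0.016,0.016,0.016,0.016,0.016,0.016,0.016,0.016]}'
python3 - <<'E'
from rel import *
print(BAZ,BM,BD)
tb=BM+.048*BD
rel(([.51,-.43,.26],down(-60)),([.47,-.36,.32],down(BAZ)),(tb+[0,0,.14],down(BAZ)))
E
```

```text
time: 6.37
tool_pos: [0.5566, -0.4855, 0.1648]
tcp_rot: [0.953, -0.015, 0.003, -0.303]
force: [-0.9, -0.1, -1.4]
grip_width: 0.273
grip_force: 35.0
-7.683981829733961 [ 0.503 -0.211  0.161] [ 0.991  -0.1337  0.    ]
t 6.37 p [ 0.5566 -0.4855  0.1648] q [-0.9033  1.2106  0.2356  0.455   2.1439  0.862 ] f [-0.8888 -0.0934 -1.4368] gw 0.0257 gf 35.0
lin [-0.0486 -0.099  -0.0463] twist [-34.43  -9.58 -30.84]
lin [-0.091  -0.1897 -0.0555] twist [-28.8  -25.67 -81.3 ]
lin [-0.0149 -0.2972  0.0436] twist [-28.8  -25.67 -81.3 ]
```

```bash
python3 -m inch '{"linear":[[-0.049,-0.099,-0.046],[-0.049,-0.099,-0.046],[-0.049,-0.099,-0.046],[-0.049,-0.099,-0.046],[-0.049,-0.099,-0.046],[-0.049,-0.099,-0.046],[-0.091,-0.19,-0.056],[-0.091,-0.19,-0.056],[-0.091,-0.19,-0.056],[-0.091,-0.19,-0.056],[-0.091,-0.19,-0.056],[-0.091,-0.19,-0.056],[-0.091,-0.19,-0.056],[-0.091,-0.19,-0.056],[-0.091,-0.19,-0.056],[-0.015,-0.297,0.044],[-0.015,-0.297,0.044],[-0.015,-0.297,0.044],[-0.015,-0.297,0.044],[-0.015,-0.297,0.044]],"twist":[[-34.4,-9.6,-30.8],[-34.4,-9.6,-30.8],[-34.4,-9.6,-30.8],[-34.4,-9.6,-30.8],[-34.4,-9.6,-30.8],[-34.4,-9.6,-30.8],[-28.8,-25.7,-81.3],[-28.8,-25.7,-81.3],[-28.8,-25.7,-81.3],[-28.8,-25.7,-81.3],[-28.8,-25.7,-81.3],[-28.8,-25.7,-81.3],[-28.8,-25.7,-81.3],[-28.8,-25.7,-81.3],[-28.8,-25.7,-81.3],[-28.8,-25.7,-81.3],[-28.8,-25.7,-81.3],[-28.8,-25.7,-81.3],[-28.8,-25.7,-81.3],[-28.8,-25.7,-81.3]],"hand":[0.016,0.016,0.016,0.016,0.016,0.016,0.016,0.016,0.016,0.016,0.016,0.016,0.016,0.016,0.016,0.016,0.016,0.016,0.016,0.016]}'
python3 - <<'E'
from rel import *
tb=BM+.048*BD
rel((tb+[0,0,.14],down(BAZ)),(tb+[0,0,.004],down(BAZ)))
i=[ctrl.grab_frame(c) for c in("side","top")]
for c,k in zip(("side","top"),i): cv2.imwrite(f"pics/{c}1.png",k)
cv2.imwrite("pics/d.png",np.hstack([cv2.resize(i[0][140:400,170:370],None,fx=2,fy=2),cv2.resize(i[1][100:360,180:380],None,fx=2,fy=2)]))
E
```

```text
time: 8.03
tool_pos: [0.5535, -0.2112, 0.3018]
tcp_rot: [0.75, 0.661, 0.001, 0.001]
force: [0.7, -0.6, -2.6]
grip_width: 0.27
grip_force: 35.0
t 8.03 p [ 0.5535 -0.2112  0.3018] q [-0.4269  0.3457  1.2407  0.0011  1.5525 -0.3005] f [ 0.6728 -0.6349 -2.5564] gw 0.0254 gf 35.0
lin [-0.0065 -0.0021  0.0008] twist [ 0.16 -0.02  0.44]
lin [-0.0066 -0.0025  0.1368] twist [ 0.16 -0.02  0.44]
```

View pics/d.png

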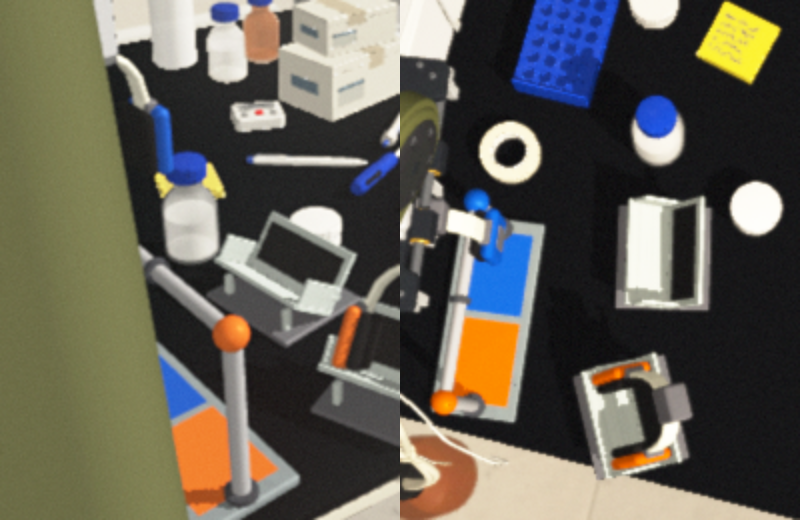

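The pair is held upright across the bar over the blue half (side crop: blue cup at (160,140); top crop: crown over the bar at (455,215)). Lowering.

```bash
python3 -m inch '{"linear":[[-0.006,-0.002,0.0],[-0.006,-0.002,0.02],[-0.006,-0.002,0.045],[-0.006,-0.002,0.07],[-0.006,-0.002,0.09],[-0.006,-0.002,0.11],[-0.006,-0.002,0.12],[-0.006,-0.002,0.127],[-0.006,-0.002,0.127],[-0.006,-0.002,0.127]],"twist":[[0,0,0.4],[0,0,0.4],[0,0,0.4],[0,0,0.4],[0,0,0.4],[0,0,0.4],[0,0,0.4],[0,0,0.4],[0,0,0.4],[0,0,0.4]],"hand":[0.016,0.016,0.016,0.016,0.016,0.016,0.016,0.016,0.016,0.016]}'
python3 -m inch '{"linear":[[0,0,0.002],[0,0,0.003],[0,0,0.004],[0,0,0.004]],"twist":[[0,0,0],[0,0,0],[0,0,0],[0,0,0]],"hand":[0.016,0.016,0.016,0.016]}'
python3 -m inch '{"linear":[[0,0,0.001],[0,0,0.002],[0,0,0.003],[0,0,0.003]],"twist":[[0,0,0],[0,0,0],[0,0,0],[0,0,0]],"hand":[0.016,0.016,0.016,0.016]}'
```

```text
time: 8.97
tool_pos: [0.5479, -0.223, 0.1755]
tcp_rot: [0.755, 0.656, 0.0, 0.001]
force: [1.0, -0.1, -1.6]
grip_width: 0.277
grip_force: 35.0
time: 9.3
tool_pos: [0.5478, -0.2223, 0.1707]
tcp_rot: [0.755, 0.656, 0.0, 0.0]
force: [-0.2, -0.3, -1.3]
grip_width: 0.276
grip_force: 35.0
time: 9.63
tool_pos: [0.5477, -0.2223, 0.1673]
tcp_rot: [0.755, 0.656, -0.0, -0.0]
force: [0.4, -0.3, -2.7]
grip_width: 0.273
grip_force: 35.0
```

```bash
python3 -m inch '{"linear":[[0.003,0.001,-0.002],[0.005,0.002,-0.001],[0.005,0.002,0],[0.005,0.002,0.0]],"twist":[[0,0,0],[0,0,0],[0,0,0],[0,0,0]],"hand":[0.016,0.016,0.016,0.016]}'
python3 -m inch '{"linear":[[0,0,0.001],[0,0,0.002],[0,0,0.002]],"twist":[[0,0,0],[0,0,0],[0,0,0]],"hand":[0.016,0.016,0.016]}'
python3 -m inch '{"linear":[[0,0,0.001],[0,0,0.001]],"twist":[[0,0,0],[0,0,0]],"hand":[0.016,0.016]}'
python3 - <<'E'
from rel import *
tb=BM+.048*BD
rel((tb+[0,0,.004],down(BAZ)))
E
```

```text
time: 9.97
tool_pos: [0.5504, -0.2175, 0.1673]
tcp_rot: [0.755, 0.656, -0.0, -0.0]
force: [-0.3, 0.5, -2.0]
grip_width: 0.275
grip_force: 35.0
time: 10.22
tool_pos: [0.5503, -0.2177, 0.1652]
tcp_rot: [0.755, 0.656, -0.0, -0.0]
force: [-0.4, -0.4, -2.5]
grip_width: 0.273
grip_force: 35.0
time: 10.38
tool_pos: [0.5504, -0.2178, 0.1646]
tcp_rot: [0.755, 0.656, 0.0, 0.0]
force: [-0.3, -0.8, -1.4]
grip_width: 0.275
grip_force: 35.0
t 10.38 p [ 0.5504 -0.2178  0.1646] q [-0.4386  0.4269  1.4458 -0.      1.2688 -0.2989] f [-0.3432 -0.7681 -1.3574] gw 0.0258 gf 35.0
lin [ 0.0004  0.0001 -0.0004] twist [ 0.01  0.   -0.32]
```

```bash
python3 -m inch '{"linear":[[0,0,0.001],[0,0,0.001]],"twist":[[0,0,-0.3],[0,0,-0.3]],"hand":[0.016,0.016]}'
python3 -m inch '{"linear":[[0,0,0.001],[0,0,0.001]],"twist":[[0,0,0],[0,0,0]],"hand":[0.016,0.016]}'
```

```text
time: 10.55
tool_pos: [0.5505, -0.2178, 0.1645]
tcp_rot: [0.753, 0.658, 0.0, 0.0]
force: [-3.8, 1.8, 7.3]
grip_width: 0.271
grip_force: 35.0
time: 10.72
tool_pos: [0.5505, -0.2178, 0.1644]
tcp_rot: [0.753, 0.658, 0.0, 0.001]
force: [-7.6, 3.0, 14.7]
grip_width: 0.277
grip_force: 35.0
```

Contact is at 0.1645, as expected for the crown on the bar. I'll relieve the press, open and retreat up.

```bash
python3 -m inch '{"linear":[[0,0,-0.001],[0,0,-0.002],[0,0,-0.002],[0,0,-0.002],[0,0,-0.002],[0,0,-0.002],[0,0,-0.002],[0,0,-0.002]],"twist":[[0,0,0],[0,0,0],[0,0,0],[0,0,0],[0,0,0],[0,0,0],[0,0,0],[0,0,0]],"hand":[0.02,0.02,0.025,0.027,0.03,0.034,0.04,0.045]}'
python3 -m inch '{"linear":[[0,0,-0.005],[0,0,-0.015],[0,0,-0.03],[0,0,-0.06],[0,0,-0.1],[0,0,-0.14],[0,0,-0.17],[0,0,-0.17]],"twist":[[0,0,0],[0,0,0],[0,0,0],[0,0,0],[0,0,0],[0,0,0],[0,0,0],[0,0,0]],"hand":[0.05,0.05,0.05,0.05,0.05,0.05,0.05,0.05]}'
python3 - <<'E'
from rel import *
o,pz,R=pair("orange")
rel(([.46,-.38,.30],down(-40)),(o+.11*pz,R),(o+.06*pz,R))
i=[ctrl.grab_frame(c) for c in("side","top")]
for c,k in zip(("side","top"),i): cv2.imwrite(f"pics/{c}2.png",k)
E
```

```text
time: 11.38
tool_pos: [0.5504, -0.2177, 0.1645]
tcp_rot: [0.753, 0.658, 0.0, -0.0]
force: [-0.5, -0.4, 0.5]
grip_width: 0.456
grip_force: 0.0
time: 12.05
tool_pos: [0.5512, -0.2181, 0.3426]
tcp_rot: [0.753, 0.658, 0.002, 0.005]
force: [0.2, -0.1, 0.5]
grip_width: 0.535
grip_force: 0.0
t 12.05 p [ 0.5512 -0.2181  0.3426] q [-0.4385  0.3348  1.164   0.0001  1.6319 -0.3041] f [ 0.2191 -0.1235  0.5052] gw 0.0502 gf 0.0
lin [-0.1726 -0.0691  0.0424] twist [ 0.63  0.01 32.3 ]
lin [-0.2599 -0.1014  0.1533] twist [31.24 20.86 66.82]
lin [-0.233  -0.1121  0.194 ] twist [31.24 20.86 66.82]
```

```bash
python3 -m inch '{"linear":[[-0.173,-0.069,0.03],[-0.173,-0.069,0.03],[-0.173,-0.069,0.03],[-0.173,-0.069,0.03],[-0.173,-0.069,0.03],[-0.26,-0.101,0.153],[-0.26,-0.101,0.153],[-0.26,-0.101,0.153],[-0.26,-0.101,0.153],[-0.26,-0.101,0.153],[-0.26,-0.101,0.153],[-0.26,-0.101,0.153],[-0.26,-0.101,0.153],[-0.26,-0.101,0.153],[-0.26,-0.101,0.153],[-0.26,-0.101,0.153],[-0.26,-0.101,0.153]],"twist":[[0,0,32],[0,0,32],[0,0,32],[0,0,32],[0,0,32],[31.2,20.9,66.8],[31.2,20.9,66.8],[31.2,20.9,66.8],[31.2,20.9,66.8],[31.2,20.9,66.8],[31.2,20.9,66.8],[31.2,20.9,66.8],[31.2,20.9,66.8],[31.2,20.9,66.8],[31.2,20.9,66.8],[31.2,20.9,66.8],[31.2,20.9,66.8]],"hand":[0.06,0.06,0.06,0.06,0.06,0.06,0.06,0.06,0.06,0.06,0.06,0.06,0.06,0.06,0.06,0.06,0.06]}'
python3 - <<'E'
from rel import *
o,pz,R=pair("orange")
rel((o+.11*pz,R),(o+.06*pz,R))
i=[ctrl.grab_frame(c) for c in("side","top")]
cv2.imwrite("pics/e.png",np.hstack([cv2.resize(i[0][200:420,190:390],None,fx=2,fy=2),cv2.resize(i[1][170:390,180:380],None,fx=2,fy=2)]))
E
```

```text
time: 13.57
tool_pos: [0.4158, -0.4613, 0.1825]
tcp_rot: [0.947, 0.111, -0.038, -0.3]
force: [1.1, 0.8, 0.4]
grip_width: 0.638
grip_force: 0.0
t 13.57 p [ 0.4158 -0.4613  0.1825] q [-0.9817  0.862   0.8278  0.2194  2.0286  0.3953] f [1.128  0.813  0.3927] gw 0.06 gf 0.0
lin [ 0.0011 -0.0025 -0.0064] twist [-0.23  0.38 -0.1 ]
lin [ 0.0014 -0.0023  0.0436] twist [-0.23  0.38 -0.1 ]
```

View pics/e.png

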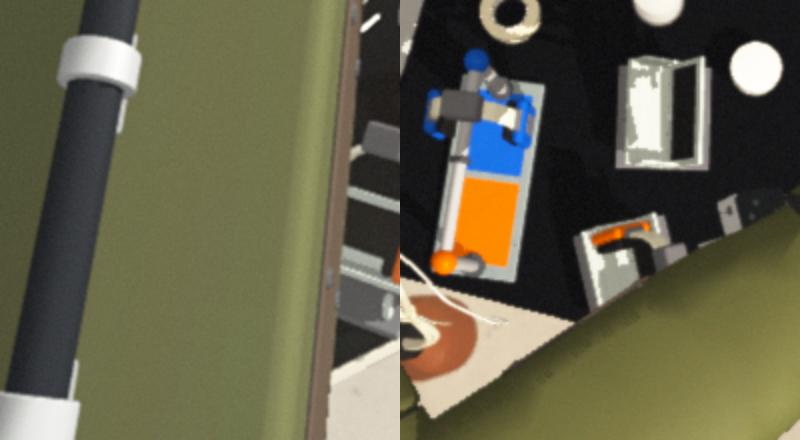

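The blue pair hangs on the blue half, square over the bar (top half of the picture, crown at (462,105)). Descending on orange.

```bash
python3 -m inch '{"linear":[[0.001,-0.002,0.012],[0.001,-0.002,0.025],[0.001,-0.002,0.04],[0.001,-0.002,0.044],[0.001,-0.002,0.044],[0.001,-0.002,0.044]],"twist":[[0,0,0],[0,0,0],[0,0,0],[0,0,0],[0,0,0],[0,0,0]],"hand":[0.06,0.06,0.06,0.06,0.06,0.06]}'
python3 - <<'E'
from rel import *
o,pz,R=pair("orange")
rel((o+.06*pz,R),(o+.004*pz,R))
E
```

```text
time: 14.17
tool_pos: [0.4101, -0.4355, 0.1476]
tcp_rot: [0.947, 0.11, -0.039, -0.301]
force: [-0.1, -0.7, 0.5]
grip_width: 0.638
grip_force: 0.0
t 14.17 p [ 0.4101 -0.4355  0.1476] q [-0.9691  0.8232  0.9761  0.2179  1.9202  0.385 ] f [-0.0797 -0.6689  0.4826] gw 0.0599 gf 0.0
lin [ 0.0007 -0.0008 -0.0001] twist [-0.32  0.35 -0.21]
lin [ 0.0011 -0.0005  0.0559] twist [-0.32  0.35 -0.21]
```

```bash
python3 -m inch '{"linear":[[0.001,-0.001,0.015],[0.001,-0.001,0.03],[0.001,-0.001,0.045],[0.001,-0.001,0.056],[0.001,-0.001,0.056],[0.001,-0.001,0.056],[0.001,-0.001,0.056],[0.001,-0.001,0.056],[0.001,-0.001,0.056],[0.001,-0.001,0.056]],"twist":[[0,0,0],[0,0,0],[0,0,0],[0,0,0],[0,0,0],[0,0,0],[0,0,0],[0,0,0],[0,0,0],[0,0,0]],"hand":[0.06,0.06,0.06,0.06,0.06,0.04,0.034,0.03,0.026,0.022]}' 8
python3 -m inch '{"linear":[[0,0,0],[0,0,0],[0,0,0],[0,0,0],[0,0,0],[0,0,0]],"twist":[[0,0,0],[0,0,0],[0,0,0],[0,0,0],[0,0,0],[0,0,0]],"hand":[0.026,0.024,0.022,0.02,0.018,0.016]}' 35
```

```text
time: 15.0
tool_pos: [0.403, -0.4031, 0.102]
tcp_rot: [0.947, 0.109, -0.039, -0.301]
force: [0.2, 0.2, 0.1]
grip_width: 0.321
grip_force: 0.0
time: 15.5
tool_pos: [0.4029, -0.4028, 0.102]
tcp_rot: [0.946, 0.109, -0.039, -0.301]
force: [-0.7, 0.8, 6.0]
grip_width: 0.272
grip_force: 35.0
```

Gripped cleanly; lift.

```bash
python3 -m inch '{"linear":[[0,0,-0.005],[0,0,-0.015],[0,0,-0.03],[0,0,-0.045],[0,0,-0.06],[0,0,-0.08],[0,0,-0.1],[0,0,-0.1],[0,0,-0.1]],"twist":[[0,0,0],[0,0,0],[0,0,0],[0,0,0],[0,0,0],[0,0,0],[0,0,0],[0,0,0],[0,0,0]],"hand":[0.016,0.016,0.016,0.016,0.016,0.016,0.016,0.016,0.016]}'
python3 - <<'E'
from rel import *
tb=BM-.048*BD
print(tb)
rel(([.41,-.42,.27],down(-60)),([.42,-.34,.32],down(BAZ)),(tb+[0,0,.14],down(BAZ)))
E
```

```text
time: 16.25
tool_pos: [0.4169, -0.4593, 0.1827]
tcp_rot: [0.947, 0.109, -0.039, -0.301]
force: [-0.9, 1.2, -2.3]
grip_width: 0.274
grip_force: 35.0
[ 0.4554 -0.2046  0.161 ]
t 16.25 p [ 0.4169 -0.4593  0.1827] q [-0.9796  0.8597  0.8319  0.2221  2.0274  0.4005] f [-0.9048  1.1838 -2.298 ] gw 0.0257 gf 35.0
lin [ 0.0017 -0.083  -0.0482] twist [-35.12  -4.75 -16.31]
lin [ 0.0295 -0.1737 -0.0455] twist [-31.13 -20.89 -66.85]
lin [ 0.0952 -0.2639  0.0411] twist [-31.13 -20.89 -66.85]
```

```bash
python3 -m inch '{"linear":[[0.002,-0.083,-0.048],[0.002,-0.083,-0.048],[0.002,-0.083,-0.048],[0.002,-0.083,-0.048],[0.002,-0.083,-0.048],[0.03,-0.174,-0.046],[0.03,-0.174,-0.046],[0.03,-0.174,-0.046],[0.03,-0.174,-0.046],[0.03,-0.174,-0.046],[0.03,-0.174,-0.046],[0.03,-0.174,-0.046],[0.03,-0.174,-0.046],[0.03,-0.174,-0.046],[0.095,-0.264,0.041],[0.095,-0.264,0.041],[0.095,-0.264,0.041],[0.095,-0.264,0.041],[0.095,-0.264,0.041],[0.095,-0.264,0.041]],"twist":[[-35.1,-4.8,-16.3],[-35.1,-4.8,-16.3],[-35.1,-4.8,-16.3],[-35.1,-4.8,-16.3],[-35.1,-4.8,-16.3],[-31.1,-20.9,-66.9],[-31.1,-20.9,-66.9],[-31.1,-20.9,-66.9],[-31.1,-20.9,-66.9],[-31.1,-20.9,-66.9],[-31.1,-20.9,-66.9],[-31.1,-20.9,-66.9],[-31.1,-20.9,-66.9],[-31.1,-20.9,-66.9],[-31.1,-20.9,-66.9],[-31.1,-20.9,-66.9],[-31.1,-20.9,-66.9],[-31.1,-20.9,-66.9],[-31.1,-20.9,-66.9],[-31.1,-20.9,-66.9]],"hand":[0.016,0.016,0.016,0.016,0.016,0.016,0.016,0.016,0.016,0.016,0.016,0.016,0.016,0.016,0.016,0.016,0.016,0.016,0.016,0.016]}'
python3 -m inch '{"linear":[[0,0,0],[0,0,0],[0,0,0]],"twist":[[0,0,0],[0,0,0],[0,0,0]],"hand":[0.016,0.016,0.016]}'
python3 - <<'E'
from rel import *
tb=BM-.048*BD
rel((tb+[0,0,.14],down(BAZ)),(tb+[0,0,.006],down(BAZ)))
E
```

```text
time: 17.92
tool_pos: [0.455, -0.2036, 0.3012]
tcp_rot: [0.752, 0.659, -0.0, -0.001]
force: [-0.4, 0.5, -1.3]
grip_width: 0.271
grip_force: 35.0
time: 18.17
tool_pos: [0.4548, -0.2052, 0.3017]
tcp_rot: [0.753, 0.658, 0.0, -0.001]
force: [0.3, -0.1, -1.5]
grip_width: 0.276
grip_force: 35.0
t 18.17 p [ 0.4548 -0.2052  0.3017] q [-0.4976  0.1279  1.5073  0.0008  1.5081 -0.3631] f [ 0.3046 -0.0559 -1.5013] gw 0.0259 gf 35.0
lin [0.0007 0.0005 0.0007] twist [-0.07 -0.08 -0.03]
lin [0.0005 0.0007 0.1347] twist [-0.07 -0.08 -0.03]
```

```bash
python3 -m inch '{"linear":[[0.001,0.001,0.01],[0.001,0.001,0.03],[0.001,0.001,0.055],[0.001,0.001,0.08],[0.001,0.001,0.1],[0.001,0.001,0.12],[0.001,0.001,0.13],[0.001,0.001,0.134],[0.001,0.001,0.134],[0.001,0.001,0.134]],"twist":[[0,0,0],[0,0,0],[0,0,0],[0,0,0],[0,0,0],[0,0,0],[0,0,0],[0,0,0],[0,0,0],[0,0,0]],"hand":[0.016,0.016,0.016,0.016,0.016,0.016,0.016,0.016,0.016,0.016]}'
python3 -m inch '{"linear":[[0,0,0.001],[0,0,0.002],[0,0,0.002]],"twist":[[0,0,0],[0,0,0],[0,0,0]],"hand":[0.016,0.016,0.016]}'
python3 -m inch '{"linear":[[0,0,0.001],[0,0,0.001]],"twist":[[0,0,0],[0,0,0]],"hand":[0.016,0.016]}'
```

```text
time: 19.0
tool_pos: [0.4565, -0.2036, 0.1687]
tcp_rot: [0.753, 0.659, 0.0, -0.0]
force: [0.1, -0.1, -1.4]
grip_width: 0.276
grip_force: 35.0
time: 19.25
tool_pos: [0.4563, -0.2033, 0.1663]
tcp_rot: [0.752, 0.659, 0.0, -0.0]
force: [-0.1, -0.1, -1.8]
grip_width: 0.277
grip_force: 35.0
time: 19.42
tool_pos: [0.4563, -0.2033, 0.1651]
tcp_rot: [0.752, 0.659, 0.0, -0.0]
force: [0.3, 1.1, -0.5]
grip_width: 0.273
grip_force: 35.0
```

```bash
python3 -m inch '{"linear":[[-0.001,0,0.001],[-0.001,0,0.001]],"twist":[[0,0,0],[0,0,0]],"hand":[0.016,0.016]}'
python3 -m inch '{"linear":[[0,0,0.0005],[0,0,0.0005]],"twist":[[0,0,0],[0,0,0]],"hand":[0.016,0.016]}'
```

```text
time: 19.58
tool_pos: [0.4564, -0.2038, 0.1649]
tcp_rot: [0.752, 0.659, 0.001, -0.001]
force: [-0.5, 6.5, 9.1]
grip_width: 0.269
grip_force: 35.0
time: 19.75
tool_pos: [0.4565, -0.2038, 0.1649]
tcp_rot: [0.752, 0.659, 0.001, -0.0]
force: [-3.5, 6.4, 13.1]
grip_width: 0.277
grip_force: 35.0
```

Contact. Relieve, release, retreat up and away.

```bash
python3 -m inch '{"linear":[[0.0005,0,-0.001],[0.001,0,-0.0015],[0.001,0,-0.0015],[0.001,0,-0.0015],[0.001,0,-0.0015],[0.001,0,-0.0015],[0.001,0,-0.0015],[0.001,0,-0.0015]],"twist":[[0,0,0],[0,0,0],[0,0,0],[0,0,0],[0,0,0],[0,0,0],[0,0,0],[0,0,0]],"hand":[0.02,0.02,0.025,0.027,0.03,0.034,0.04,0.045]}'
python3 -m inch '{"linear":[[0,0,-0.005],[0,0,-0.015],[0,0,-0.03],[0,0,-0.06],[0,0,-0.1],[0,0,-0.14],[0,0,-0.16],[0,0,-0.16],[0.3,-0.12,-0.16],[0.3,-0.12,-0.16],[0.3,-0.12,-0.16],[0.3,-0.12,-0.16],[0.3,-0.12,-0.16],[0.3,-0.12,-0.16],[0.3,-0.12,-0.16],[0.3,-0.12,-0.16],[0.3,-0.12,-0.16],[0.3,-0.12,-0.16]],"twist":[[0,0,0],[0,0,0],[0,0,0],[0,0,0],[0,0,0],[0,0,0],[0,0,0],[0,0,0],[0,0,0],[0,0,0],[0,0,0],[0,0,0],[0,0,0],[0,0,0],[0,0,0],[0,0,0],[0,0,0],[0,0,0]],"hand":[0.05,0.05,0.05,0.05,0.05,0.05,0.05,0.05,0.05,0.05,0.05,0.05,0.05,0.05,0.05,0.05,0.05,0.05]}'
python3 - <<'E'
from h import *
i=[ctrl.grab_frame(c) for c in("side","top")]
cv2.imwrite("pics/f.png",np.hstack([cv2.resize(i[0][200:420,180:380],None,fx=2,fy=2),cv2.resize(i[1][150:370,180:380],None,fx=2,fy=2)]))
E
```

```text
time: 20.42
tool_pos: [0.4561, -0.2033, 0.1648]
tcp_rot: [0.752, 0.659, 0.0, -0.001]
force: [0.1, 0.2, -0.6]
grip_width: 0.455
grip_force: 0.0
time: 21.92
tool_pos: [0.3765, 0.1108, 0.3255]
tcp_rot: [0.751, 0.66, 0.0, -0.001]
force: [-0.3, -0.2, -0.0]
grip_width: 0.529
grip_force: 0.0
```

View pics/f.png

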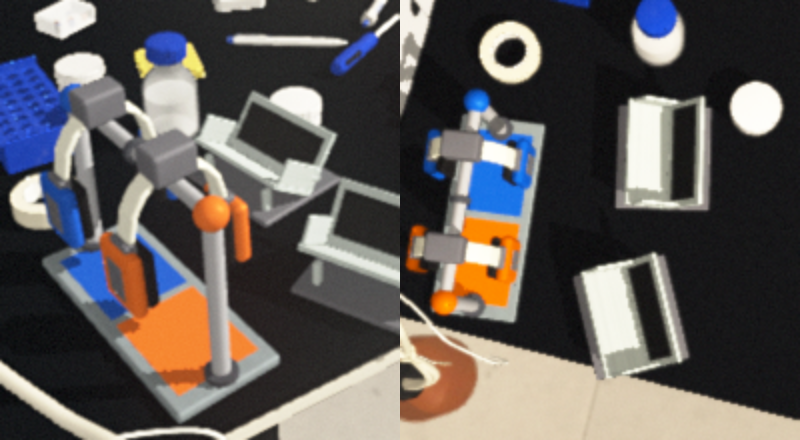

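Both pairs hang on their own halves, in the right colours, with bystanders unmoved. I'll check straightness and stillness numerically before handing in.

```bash
python3 -m inch '{"linear":[[0,0,0],[0,0,0],[0,0,0],[0,0,0],[0,0,0],[0,0,0],[0,0,0],[0,0,0]],"twist":[[0,0,0],[0,0,0],[0,0,0],[0,0,0],[0,0,0],[0,0,0],[0,0,0],[0,0,0]],"hand":[0.05,0.05,0.05,0.05,0.05,0.05,0.05,0.05]}'
python3 - <<'E'
from rel import *
from scipy.optimize import least_squares
f=ctrl.grab_frame("side");g=cv2.imread("pics/f.png")[:,:400];g=cv2.resize(g,(200,220),interpolation=cv2.INTER_AREA)
print("motion",np.abs(g.astype(int)-f[200:420,180:380])[60:160].mean(),np.abs(g.astype(int)-f[200:420,180:380])[170:].mean())
t=ctrl.grab_frame("top");X=np.array([-BD[1],BD[0],0]);
h=cv2.cvtColor(f,cv2.COLOR_BGR2HSV);ht=cv2.cvtColor(t,cv2.COLOR_BGR2HSV)
def box(p,c,b):
    q=[proj(c,p+X*x+BD*y+np.array([0,0,z])) for x in b[0] for y in(-.022,.022) for z in(-.09,-.038)];return np.array(q)
for n,s,hue in(("blue",1,(100,125)),("orange",-1,(4,20))):
    p=BM+s*.048*BD
    for k,b in(("+x",((.028,.05),)),("-x",((-.05,-.028),))):
        for c,H in(("side",h),("top",ht)):
            q=box(p,c,b);lo,hi=q.min(0),q.max(0)
            m=cv2.inRange(H,(hue[0],120,50),(hue[1],255,255));l=np.floor(lo-6).astype(int);u=np.ceil(hi+6).astype(int)
            y,x=np.nonzero(m[l[1]:u[1],l[0]:u[0]])
            print(n,k,c,"model",lo.round(0),hi.round(0),"seen",[x.min()+l[0],y.min()+l[1]],[x.max()+l[0],y.max()+l[1]])
E
```

```text
time: 22.68
tool_pos: [0.377, 0.1097, 0.3254]
tcp_rot: [0.752, 0.659, 0.0, -0.001]
force: [0.1, -1.4, 1.1]
grip_width: 0.531
grip_force: 0.0
motion 3.0300833333333332 2.9711333333333334
blue +x side model [196. 279.] [227. 326.] seen [np.int64(190), np.int64(272)] [np.int64(230), np.int64(331)]
blue +x top model [190. 213.] [210. 240.] seen [np.int64(191), np.int64(214)] [np.int64(216), np.int64(245)]
blue -x side model [241. 261.] [270. 305.] seen [np.int64(249), np.int64(265)] [np.int64(268), np.int64(299)]
blue -x top model [230. 217.] [248. 244.] seen [np.int64(224), np.int64(215)] [np.int64(247), np.int64(250)]
orange +x side model [228. 309.] [262. 361.] seen [np.int64(230), np.int64(316)] [np.int64(267), np.int64(366)]
orange +x top model [183. 261.] [203. 287.] seen [np.int64(182), np.int64(262)] [np.int64(209), np.int64(292)]
orange -x side model [275. 288.] [306. 336.] seen [np.int64(276), np.int64(292)] [np.int64(305), np.int64(331)]
orange -x top model [223. 266.] [241. 292.] seen [np.int64(217), np.int64(260)] [np.int64(239), np.int64(297)]
```

```bash
python3 -c "from cell import ctrl; print(ctrl.job_done())"
```

```text
the job is handed in; nothing more can be done
None
```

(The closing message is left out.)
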